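# Purge and hold the pilot starter

### The job

Go through the pilot-lighting drill on the steel starter box: pull the red purge knob on its front all the way out, past its middle click, until it stops, and push it fully home again. Then turn the black dial on top clockwise (seen from above), past its first two clicks to the third mark (three red dots), and finish while still holding it there, since the dial springs back when let go. Leave the other things on the bench where they stand.

Things in the scene. Friction and masses are not known exactly. Their poses are not given: they have to be found in the camera images.
- starter_box: Steel box with rounded edges, 120 x 240 x 60 mm (x, y, z), fixed to the bench on four rubber feet; brass pipe union on its +y side. Origin: centre of its underside, on the bench. Its own -x side is the front (roughly towards the robot; the box may be yawed up to about 0.35 rad), z up. The purge knob sticks out of the front 60 mm to the +y side of the middle; the dial stands on top, 55 mm to the -y side of the middle and 12 mm forward of it.
- purge_knob (a point): Centre of the red purge knob, a rounded block 20 x 26 x 30 mm (x, y, z; axes as the box's) on a thin rod, 40 mm above the bench; pushed home, its centre stands 30 mm in front of the box's front face. It slides straight out along the box's -x.
- purge (a joint): Travel of the purge knob, m: 0 fully home, 0.036 fully out (stop). Clicks hold it at 0, 0.018 and 0.036; it takes about 5 N to move it over a click and it stays where it is left. At the start it may be home or at the middle click.
- dial_grip (a point): A point on the dial's axis, in the black grip bar (56 mm long, 14 mm wide, bar top 13 mm above this point, the round dial base 17 mm below it). The point is 86.5 mm above the bench. x along the bar towards its white-striped pointer end, y across the bar (the direction to pinch it), z up. It turns with the dial.
- dial (a joint): Angle of the dial, rad, growing clockwise seen from above: 0 at rest (pointer 0.65 rad anticlockwise of the box's +x axis), clicks at 0.43 (one black dot), 0.87 (two black dots) and 1.30 (three red dots; the third mark), end stop at 1.40. A spring drives it back to 0 from everywhere: about 0.08 N m at 0, 0.18 N m at the third mark; the clicks add up to about 0.05 N m.
- pepper_mill: Wooden pepper mill, 58 mm thick, 160 mm tall, loose, bystander. Origin: centre of its underside.
- timer: White kitchen timer, 68 mm across, 50 mm tall, loose, bystander. Origin: centre of its underside.
- spice_a: Spice jar with red cap, 45 mm thick, 106 mm tall, loose, bystander. Origin: centre of its underside.
- spice_b: Spice jar with red cap and green label, 45 mm thick, 106 mm tall, loose, bystander. Origin: centre of its underside.

How it is judged:
By the outcome, as a careful person would: the job done as asked, in the order asked, and still so for the second after the job is handed in, while the arm keeps its last pose, push and grip.
It also fails if it takes over 43 s, if anything falls off the work surface, if the arm or the gripper's body presses on something with over 40 N, if the wrist force passes 120 N, or if a joint passes its speed limit or range.

### The arm

A 6-joint arm with a two-finger parallel gripper is mounted at the origin on a cart in front of the work surface, level with it; the furniture and walls round the work are solid. World frame = base frame: x ahead of the robot, y to its left, z up, the work surface at z = 0. Lengths are in m, angles in rad, forces in N, time in s.
With the tool pointing down it reaches from about 0.3 to 0.85 m from the base axis. Payload 4.2 kg.
Tool frame: the origin (TCP) lies at the very end of the fingers, on their centre line; the grasp point (between the pads) lies 19 mm behind it; y points along the fingers, x is the direction in which the jaws open and shut, and the axes are right-handed (so a half turn about y gives the same grasp; the last joint's range is limited). The gripper opens to 91 mm and grips with 3 to 60 N. Pads are 32 mm wide; open, the fingers measure 118 mm over their backs; the gripper's body (76 mm by 178 mm) begins 60 mm behind the grasp point.
Start: joints at [-1.333, 0.32, 1.565, -0, 1.257, -0.02], TCP at [0.147, -0.556, 0.177] pointing down, gripper open.
Joint ranges: [-3.11, 3.11], [-0.84, 2.01], [0.21, 2.61], [-1.34, 4.49], [0.05, 2.63], [-2.56, 2.56]. Speed limits (rad/s): [2.57, 2.57, 3.14, 3.14, 3.14, 3.14].

### API

Orientations are given as a unit quaternion [x, y, z, w].
In Python, from plant import bot gives the robot as it stands. The module is installed in compiled form; this text tells all that it offers.
- The arm moves only by the shell command python3 -m crank 'ROWS' [FORCE]. ROWS is JSON, a list of rows, each a list of 3 entries, a list of its own where there are three numbers: the shift along the tool's x, y, z as a fraction of full scale, then the turn, a rotation vector about the tool's x, y, z as a fraction of full scale, then the closure in counts, from 0 (fully open) to 255 (shut). In form: [[[dx, dy, dz], [wx, wy, wz], gripper], ...]. A call has 1 to 12 rows; each row shifts and turns the commanded pose from where the row before left it, along the tool's axes as they then stand; what a row does not reach is not made up. Full scale, the value 1, is 30 cm for a shift and 0.08 rad for a turn. A row lasts 1/12 s, in which the tool goes at most 41.7 mm and 7.16 degrees, less where a joint would pass 70% of its speed; a pose out of reach is approached as far as the arm can. A call with a number of a shift or a turn outside -1 to 1 is refused whole. A call with a gripper value outside its range is refused whole. The fingers move at their own pace and stop on an object; FORCE is the grip in N (left out, the last holds). Time passes only in rows, so rows that do not move let the fingers close. It gives the time, the measured TCP pose, the force and the opening at its end, in the units of the state.
- bot.observe(): the state, without advancing time (a new reading comes with each control period).
- bot.grab_frame(name): name is "side" or "top" or "wrist"; returns the picture (400x640x3 uint8, blue, green, red); there is no depth.
- bot.camera_info(name): a dict with "fx", "fy", "cx", "cy" (pixels), "distortion" ([k1, k2, p1, p2, k3] as OpenCV has them; the pictures are not rectified), "world_from_camera" (4x4, takes a point from camera to world coordinates); the wrist camera has in their place "hand_eye" (4x4, takes a point from camera to tool coordinates, whose origin is the TCP and whose axes are the tool frame's). Camera axes: x right, y down, z forward; pixel columns grow to the right and rows downward; lengths in m; the calibration is good to about 2 mm. A picture is of the moment at which its call begins: read the wrist's pose just before it. camera_info takes no time and is no camera call.
- bot.job_done(): hands the job in, once; it reports no verdict.
The state is a dict: "clock": time; "qpos": joint angles; "qvel": joint speeds; "effort": joint torques, N m; "ee_pos": TCP position; "eef_rot": TCP orientation; "wrist_force": force on the tool from outside, world axes, zero at the start; "torque": the same for the moment, N m; "finger_gap": finger opening in m.
Only numpy, scipy, OpenCV 4.12 (cv2) and the standard library are available. Lean on these libraries where they do the work, as an engineer would, in place of code of your own. Each camera call takes 0.05 s, during which the arm holds its last target. There are 200 camera calls.

## Working session

There is one attempt and no reset: what is moved stays moved. The work goes in short steps, Python scripts to look and compute and a shell command to move; the robot and the scene stay as the last step left them, time stands still between calls to the robot, and variables do not carry over. Pictures are saved under pics/ and viewed, about 8 in all and at most 12, crops included, and the job is handed in when it is done.

```bash
mkdir -p pics
python3 - <<'E'
from plant import bot
import cv2,numpy as np
np.set_printoptions(precision=4,suppress=True)
s=bot.observe(); print(s)
for n in("top","side"):
    cv2.imwrite(f"pics/{n}0.png",bot.grab_frame(n)); print(n,bot.camera_info(n))
print(bot.camera_info("wrist"))
E
```

```text
{'clock': 0.0, 'qpos': array([-1.333 ,  0.3203,  1.5657,  0.    ,  1.2574, -0.02  ]), 'qvel': array([ 0.0003,  0.0015, -0.0002, -0.0003, -0.0003, -0.0008]), 'effort': array([ -0.0002, -41.2464, -23.1972,   0.0726,   0.0455,  -0.0001]), 'ee_pos': array([ 0.1464, -0.5554,  0.1765]), 'eef_rot': array([-0.5597,  0.4321, -0.4311,  0.5605]), 'wrist_force': array([-0.2002,  0.2188,  0.6723]), 'torque': array([-0.0118, -0.0025, -0.007 ]), 'finger_gap': 0.0912066278557848}
top {'fx': 439.39029104471945, 'fy': 439.39029104471945, 'cx': 320.02906834469866, 'cy': 208.97472158536604, 'distortion': array([0.0077, 0.    , 0.    , 0.    , 0.    ]), 'world_from_camera': array([[ 0.023 , -0.99  ,  0.1392,  0.3756],
       [-0.9997, -0.0245, -0.0089,  0.0271],
       [ 0.0122, -0.139 , -0.9902,  1.2605],
       [ 0.    ,  0.    ,  0.    ,  1.    ]])}
side {'fx': 503.6668269187174, 'fy': 503.6668269187174, 'cx': 318.4920102259743, 'cy': 199.4231704104127, 'distortion': array([-0.0892,  0.    ,  0.    ,  0.    ,  0.    ]), 'world_from_camera': array([[-0.9984, -0.0162,  0.0541,  0.4382],
       [-0.055 ,  0.4929, -0.8684,  1.4219],
       [-0.0126, -0.8699, -0.493 ,  0.8638],
       [ 0.    ,  0.    ,  0.    ,  1.    ]])}
{'fx': 345.1306966642137, 'fy': 345.1306966642137, 'cx': 313.21757399062193, 'cy': 200.34014610764322, 'distortion': array([-0.0249,  0.    ,  0.    ,  0.    ,  0.    ]), 'hand_eye': array([[ 1.    , -0.0005, -0.0012, -0.0002],
       [ 0.001 , -0.2898,  0.9571, -0.2069],
       [-0.0008, -0.9571, -0.2898,  0.0831],
       [ 0.    ,  0.    ,  0.    ,  1.    ]])}
```

View pics/top0.png

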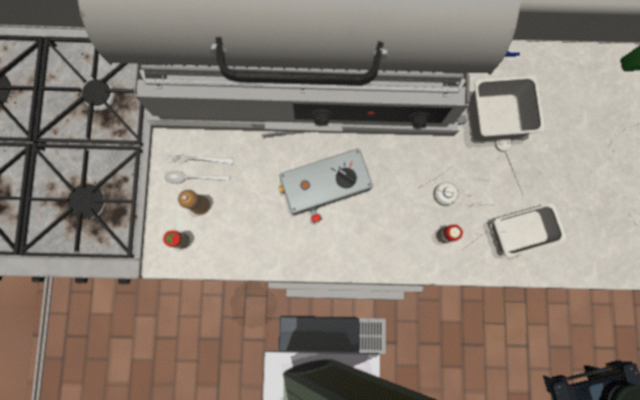

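View pics/side0.png

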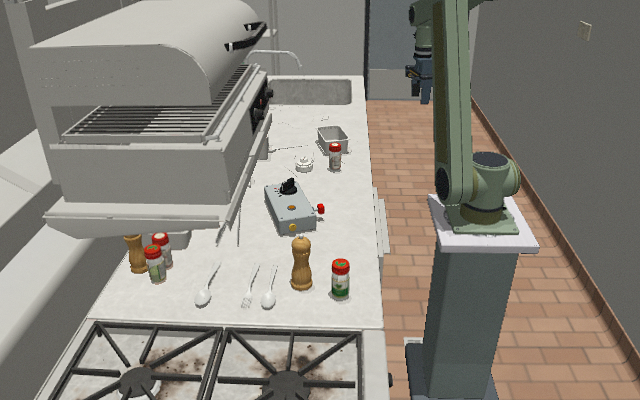

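The top view shows the box around (325,181), the red knob at (316,217) and the dial at (346,177). The loose things stand well clear of it. I'll enlarge this area.

Run:
```python
import cv2,numpy as np
a=cv2.imread("pics/top0.png")[140:230,265:385]; b=cv2.imread("pics/side0.png")[165:245,250:340]
a=cv2.resize(a,None,fx=6.5,fy=6.5,interpolation=cv2.INTER_CUBIC)
cv2.imwrite("pics/c0.png",a);
```

```text
(no output)
```

View pics/c0.png

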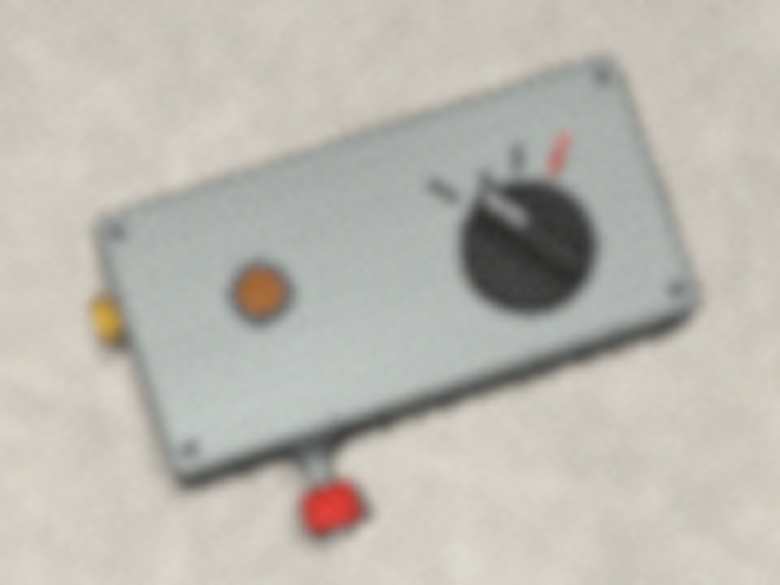

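The crop shows the screws at (117,231), (602,75), (677,289) and (189,449), the knob top at about (332,506), and the dial disc at (528,246). The pointer end is at (490,190).

```bash
cat > h.py <<'E'
from plant import bot
import cv2,numpy as np
from scipy.spatial.transform import Rotation as R
np.set_printoptions(precision=4,suppress=True)
def ray(n,px,z):
    c=bot.camera_info(n);K=np.array([[c['fx'],0,c['cx']],[0,c['fy'],c['cy']],[0,0,1]])
    T=c['world_from_camera'] if 'world_from_camera' in c else tcp()@c['hand_eye']
    p=cv2.undistortPoints(np.array([[px]],float),K,c['distortion'])[0,0]
    d=T[:3,:3]@[p[0],p[1],1]; o=T[:3,3]
    return o+d*(z-o[2])/d[2]
def tcp():
    s=bot.observe();T=np.eye(4);T[:3,:3]=R.from_quat(s['eef_rot']).as_matrix();T[:3,3]=s['ee_pos'];return T
def go(pos,zr):
    "shift (in tool axes, full-scale units) and turn from measured pose to target"
    T=tcp();M=R.from_matrix(T[:3,:3])
    print('tool axes cols\n',T[:3,:3],'pos',T[:3,3])
    print('shift units',M.inv().apply(np.array(pos)-T[:3,3])/.3,'turn units',(M.inv()*R.from_matrix(zr)).as_rotvec()/.08)
E
python3 - <<'E'
from h import *
f=lambda u,v,z:ray('top',(265+(u+.5)/6.5-.5,140+(v+.5)/6.5-.5),z)
S=[f(*p,.06) for p in((117,231),(602,75),(677,289),(189,449))]
c=np.mean(S,0);print(np.array(S),c)
y=(S[0]-S[1]+S[3]-S[2])/2; th=np.arctan2(-y[0],y[1]); print('yaw',th)
x=np.array([np.cos(th),np.sin(th),0]);y=np.array([-x[1],x[0],0])
k=f(332,506,.055);d=f(528,246,.0695);p=f(490,190,.098)
for n,q in(('knob',k),('dial',d),('ptr',p)): print(n,q,'in box',(q-c)@x,(q-c)@y)
print('knob home exp',c-.09*x+.06*y,'dial exp',c-.012*x-.055*y)
print(tcp())
E
```

```text
[[ 0.6371  0.1228  0.06  ]
 [ 0.7113 -0.0845  0.06  ]
 [ 0.6179 -0.1177  0.06  ]
 [ 0.5435  0.089   0.06  ]] [0.6274 0.0024 0.06  ]
yaw 0.34475249716440715
knob [0.5212 0.0278 0.055 ] in box -0.0913762752930022 0.05976741420284401
dial [ 0.633  -0.0529  0.0695] in box -0.013491123669290695 -0.05394255178359847
ptr [ 0.6502 -0.0348  0.098 ] in box 0.008846077278942143 -0.04272276823272865
knob home exp [0.5225 0.0285 0.06  ] dial exp [ 0.6347 -0.0534  0.06  ]
[[ 0.255  -0.0004  0.9669  0.1465]
 [-0.9669  0.0015  0.255  -0.5555]
 [-0.0016 -1.     -0.      0.1766]
 [ 0.      0.      0.      1.    ]]
```

Run:
```python
from h import *
a=cv2.imread("pics/side0.png")[40:250,120:320]
cv2.imwrite("pics/s1.png",cv2.resize(a,None,fx=2.8,fy=2.8,interpolation=cv2.INTER_CUBIC))
for n,p in(('handleL',(218,45)),('panel',(300,100)),('lip',(300,125)),('knob',(420,120)),('Lcorner',(140,118)),('ph2',(222,78))):
  print(n,*[ (z,ray('top',p,z)[:2]) for z in(0.05,.15,.25,.35,.45)])
```

```text
handleL (0.05, array([1.0222, 0.3255])) (0.15, array([0.9688, 0.3008])) (0.25, array([0.9154, 0.2762])) (0.35, array([0.862 , 0.2515])) (0.45, array([0.8086, 0.2269]))
panel (0.05, array([0.8612, 0.0811])) (0.15, array([0.8211, 0.0767])) (0.25, array([0.7809, 0.0722])) (0.35, array([0.7408, 0.0678])) (0.45, array([0.7007, 0.0633]))
lip (0.05, array([0.7865, 0.079 ])) (0.15, array([0.7526, 0.0747])) (0.25, array([0.7187, 0.0704])) (0.35, array([0.6847, 0.0661])) (0.45, array([0.6508, 0.0618]))
knob (0.05, array([ 0.8107, -0.2647])) (0.15, array([ 0.7748, -0.2406])) (0.25, array([ 0.7388, -0.2165])) (0.35, array([ 0.7029, -0.1924])) (0.45, array([ 0.6669, -0.1683]))
Lcorner (0.05, array([0.7945, 0.5344])) (0.15, array([0.7599, 0.4925])) (0.25, array([0.7253, 0.4506])) (0.35, array([0.6907, 0.4087])) (0.45, array([0.6561, 0.3668]))
ph2 (0.05, array([0.9212, 0.3085])) (0.15, array([0.8761, 0.2852])) (0.25, array([0.8311, 0.262 ])) (0.35, array([0.786 , 0.2387])) (0.45, array([0.7409, 0.2155]))
```

View pics/s1.png

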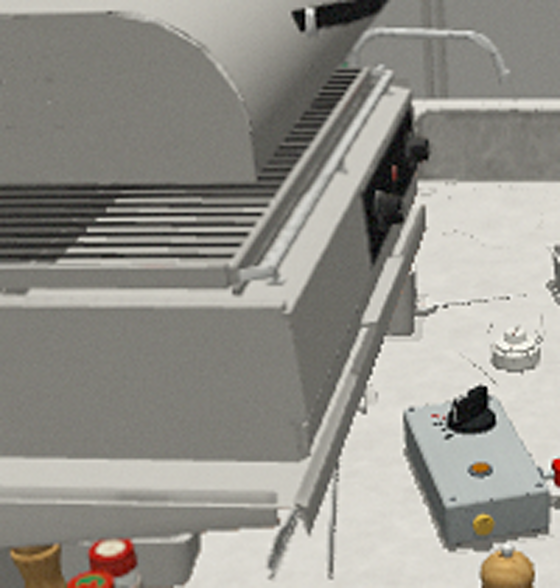

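Run:
```python
from h import *
c=bot.camera_info('side');K=np.array([[c['fx'],0,c['cx']],[0,c['fy'],c['cy']],[0,0,1]]);T=np.linalg.inv(c['world_from_camera'])
def pr(P): return cv2.projectPoints(np.array([P]),cv2.Rodrigues(T[:3,:3])[0],T[:3,3],K,c['distortion'])[0][0,0]
for n,p in(('lip corner',(152,127)),('panel bottom L?',(152,121)),('panel top L',(140,83)),('knobR',(420,119)),('knobL',(321,117)),('handle',(218,45))):
  print(n)
  for z in np.arange(.05,.6,.05):
    P=ray('top',p,z);print('  ',P,pr(P))
```

```text
lip corner
   [0.769  0.4986 0.05  ] [208.3499 300.7411]
   [0.7527 0.4791 0.1   ] [214.2419 279.8341]
   [0.7365 0.4596 0.15  ] [220.276  258.5274]
   [0.7202 0.4401 0.2   ] [226.4495 236.8335]
   [0.704  0.4207 0.25  ] [232.7597 214.7666]
   [0.6877 0.4012 0.3   ] [239.2033 192.3425]
   [0.6715 0.3817 0.35  ] [245.7765 169.5793]
   [0.6552 0.3622 0.4   ] [252.4749 146.4969]
   [0.639  0.3428 0.45  ] [259.2936 123.1175]
   [0.6227 0.3233 0.5   ] [266.227  99.466]
   [0.6065 0.3038 0.55  ] [273.2687  75.5696]
panel bottom L?
   [0.7866 0.4999 0.05  ] [201.1576 300.8453]
   [0.7696 0.4804 0.1   ] [207.2782 279.9469]
   [0.7527 0.4608 0.15  ] [213.5483 258.6465]
   [0.7357 0.4413 0.2   ] [219.9654 236.9568]
   [0.7187 0.4218 0.25  ] [226.5265 214.8919]
   [0.7017 0.4022 0.3   ] [233.2283 192.468 ]
   [0.6848 0.3827 0.35  ] [240.0667 169.7031]
   [0.6678 0.3632 0.4   ] [247.0373 146.6172]
   [0.6508 0.3437 0.45  ] [254.1349 123.2327]
   [0.6338 0.3241 0.5   ] [261.3537  99.5747]
   [0.6169 0.3046 0.55  ] [268.6873  75.6705]
panel top L
   [0.899  0.5426 0.05  ] [151.0494 310.8839]
   [0
[... 1324 characters left out ...]
63]
   [0.6858 0.0217 0.4   ] [262.0042  99.4987]
   [0.6678 0.022  0.45  ] [267.1123  82.7497]
   [0.6498 0.0223 0.5   ] [272.4074  65.4546]
   [0.6317 0.0227 0.55  ] [277.8962  47.6002]
handle
   [1.0222 0.3255 0.05  ] [134.6052 256.1728]
   [0.9955 0.3131 0.1   ] [141.9471 239.0437]
   [0.9688 0.3008 0.15  ] [149.5265 221.4619]
   [0.9421 0.2885 0.2   ] [157.3474 203.4244]
   [0.9154 0.2762 0.25  ] [165.4138 184.9294]
   [0.8887 0.2638 0.3   ] [173.7288 165.9763]
   [0.862  0.2515 0.35  ] [182.2956 146.5662]
   [0.8353 0.2392 0.4   ] [191.1164 126.7018]
   [0.8086 0.2269 0.45  ] [200.193  106.3881]
   [0.7819 0.2145 0.5   ] [209.5264  85.6324]
   [0.7552 0.2022 0.55  ] [219.1167  64.4447]
```

Triangulating against the side view puts the grill front at x≈0.70–0.71 for z≥0.2. For the dial I'll lean the tool back and start pinching from a yaw nearer straight ahead. The knob comes first.

```bash
python3 -m crank '[[[0,0,0],[0,-1,0],0],[[0,0,0],[0,-0.09,0],0],[[-0.07,0,0.091],[0,0,0],0],[[-0.07,0,0.091],[0,0,0],0],[[-0.07,0,0.091],[0,0,0],0],[[-0.07,0,0.091],[0,0,0],0],[[-0.07,0,0.091],[0,0,0],0],[[-0.07,0,0.091],[0,0,0],0],[[-0.07,0,0.091],[0,0,0],0],[[-0.07,0,0.091],[0,0,0],0],[[-0.07,0,0.091],[0,0,0],0],[[-0.07,0,0.091],[0,0,0],0]]' 40
python3 -m crank '[[[-0.07,0,0.091],[0,0,0],0],[[-0.07,0,0.091],[0,0,0],0],[[-0.07,0,0.091],[0,0,0],0],[[-0.07,0,0.091],[0,0,0],0],[[-0.07,0,0.091],[0,0,0],0],[[-0.07,0,0.091],[0,0,0],0],[[-0.07,0,0.091],[0,0,0],0],[[-0.07,0,0.091],[0,0,0],0],[[-0.07,0,0.091],[0,0,0],0],[[-0.07,0,0.091],[0,0,0],0],[[0,0,0],[0,0,0],0],[[0,0,0],[0,0,0],0]]'
python3 - <<'E'
from h import *
y=.345;x=[np.cos(y),np.sin(y),0];Z=np.array(x);Y=np.array([0,0,-1.]);X=np.cross(Y,Z)
go([.519,.027,.024],np.c_[X,Y,Z])
cv2.imwrite("pics/w1.png",bot.grab_frame("wrist"))
E
```

```text
clock: 1.1
ee_pos: [0.3329, -0.2645, 0.1773]
eef_rot: [0.578, -0.407, 0.407, -0.578]
wrist_force: [0.3, 0.3, -0.4]
finger_gap: 0.0914
clock: 2.1
ee_pos: [0.5186, 0.0251, 0.1767]
eef_rot: [0.579, -0.407, 0.406, -0.578]
wrist_force: [0.1, -0.1, 0.0]
finger_gap: 0.0912
tool axes cols
 [[ 0.3399 -0.0012  0.9405]
 [-0.9405 -0.0004  0.3399]
 [-0.     -1.     -0.0013]] pos [0.5186 0.0251 0.1767]
shift units [-0.0056  0.5091  0.0042] turn units [ 0.0163  0.0227 -0.0003]
```

View pics/w1.png

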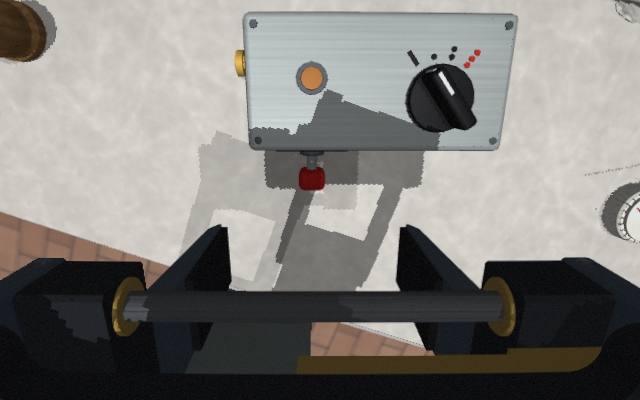

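The wrist view shows the box square to the tool, with the knob at (312,178) on the centre line and the dial near (440,98). I'll refine the pose from the four screws.

```bash
python3 - <<'E'
from h import *
S=[ray('wrist',p,.06) for p in((253,23),(508,25),(492,141),(258,141))]
c=np.mean(S,0); y=(S[0]-S[1]+S[3]-S[2])/2; th=np.arctan2(-y[0],y[1])
x=np.array([np.cos(th),np.sin(th),0]);y=np.array([-x[1],x[0],0])
print(c,th,'knob seen',ray('wrist',(312,177),.053),'exp',c-.09*x+.06*y,'dial exp',c-.012*x-.055*y, 'seen',ray('wrist',(441,98),.0695))
E
python3 -m crank '[[[-0.005,0.1,0.004],[0,0,0],0],[[0,0.1,0],[0,0,0],0],[[0,0.1,0],[0,0,0],0],[[0,0.1,0],[0,0,0],0],[[0,0.1,0],[0,0,0],0],[[0,0,0],[0,0,0],0],[[0,0,0],[0,0,0],255],[[0,0,0],[0,0,0],255],[[0,0,0],[0,0,0],255],[[0,0,0],[0,0,0],255],[[0,0,0],[0,0,0],255],[[0,0,0],[0,0,0],255]]' 40
```

```text
[0.6247 0.0012 0.06  ] 0.34411814791881234 knob seen [0.5236 0.0278 0.053 ] exp [0.5197 0.0273 0.06  ] dial exp [ 0.6319 -0.0547  0.06  ] seen [ 0.6324 -0.0534  0.0695]
clock: 3.15
ee_pos: [0.5196, 0.0257, 0.0283]
eef_rot: [-0.578, 0.406, -0.407, 0.579]
wrist_force: [-0.2, 0.4, 0.4]
finger_gap: 0.0542
```

```bash
python3 -m crank '[[[0,0,0],[0,0,0],255],[[0,0,0],[0,0,0],255],[[0,0,0],[0,0,0],255],[[0,0,0],[0,0,0],255],[[0,0,0],[0,0,0],255],[[0,0,0],[0,0,0],255],[[0,0,0],[0,0,0],255],[[0,0,0],[0,0,0],255]]' 40
```

```text
clock: 3.82
ee_pos: [0.519, 0.0257, 0.0273]
eef_rot: [0.578, -0.407, 0.407, -0.578]
wrist_force: [-0.7, -0.8, -0.4]
finger_gap: 0.0014
```

The gap reads shut, so I'll look.

Run:
```python
from h import *
w=bot.grab_frame("wrist");t=bot.grab_frame("top")[140:230,265:385];s=bot.grab_frame("side")[165:245,250:370]
w=cv2.resize(w[80:400,150:490],(510,480))
r=[cv2.resize(i,(290,int(290*i.shape[0]/i.shape[1])),interpolation=cv2.INTER_CUBIC) for i in(t,s)]
r=np.vstack(r);r=np.vstack([r,np.zeros((480-r.shape[0],290,3),np.uint8)])
cv2.imwrite("pics/m2.png",np.hstack([w,r])); print(bot.observe()['finger_gap'])
```

```text
0.00031607630734741687
```

View pics/m2.png

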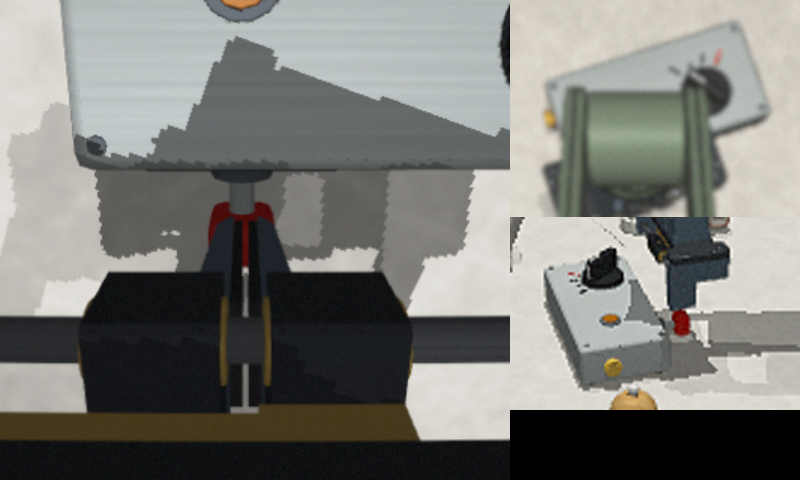

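Run:
```python
from h import *
def pr(n,P):
    c=bot.camera_info(n);K=np.array([[c['fx'],0,c['cx']],[0,c['fy'],c['cy']],[0,0,1]]);T=np.linalg.inv(c['world_from_camera'] if n!='wrist' else tcp()@c['hand_eye'])
    return cv2.projectPoints(np.array([P],float),cv2.Rodrigues(T[:3,:3])[0],T[:3,3],K,c['distortion'])[0][0,0]
t=tcp()[:3,3];print(t,'tcp in side',pr('side',t),'wrist',pr('wrist',t))
for z in(.025,.04,.055):print('knob exp',z,pr('side',[.5225,.0278,z]),pr('wrist',[.5225,.0278,z]))
s=bot.grab_frame("side")[150:220,280:360];w=bot.grab_frame("wrist")[190:300,250:370]
cv2.imwrite("pics/m3.png",np.hstack([cv2.resize(s,(480,420),interpolation=cv2.INTER_CUBIC),cv2.resize(w,(320,420)) ][:1]))
```

```text
[0.519  0.0257 0.0273] tcp in side [320.5722 211.2555] wrist [313.7925 230.7381]
knob exp 0.025 [319.4688 212.1864] [312.5324 223.6424]
knob exp 0.04 [319.4145 208.1911] [312.4616 232.4248]
knob exp 0.055 [319.3596 204.159 ] [312.3804 242.5002]
```

View pics/m3.png

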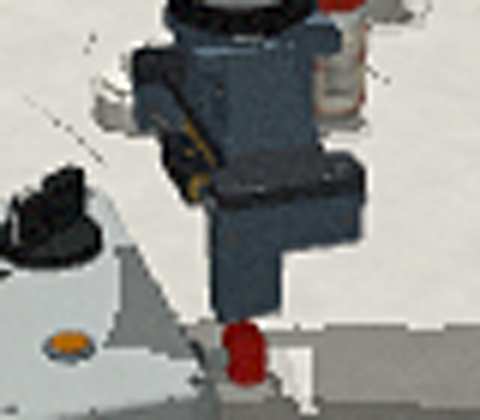

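The side crop shows the shut fingers ending at about (321,203), on top of the knob at z≈0.056. The reported TCP would project at row 211. The first wrist picture agrees, with the tips about 30 mm short of the reported TCP. So I'll open, go 22 mm lower, which is safe either way, and grip again.

```bash
python3 -m crank '[[[0,0,0],[0,0,0],0],[[0,0,0],[0,0,0],0],[[0,0,0],[0,0,0],0],[[0,0,0],[0,0,0],0],[[0,0,0],[0,0,0],0],[[0,0,0],[0,0,0],0],[[-0.003,0.025,0.006],[0,0,0],80],[[-0.003,0.025,0.006],[0,0,0],100],[[0,0.025,0],[0,0,0],100],[[0,0,0],[0,0,0],100]]' 40
python3 -m crank '[[[0,0,0],[0,0,0],255],[[0,0,0],[0,0,0],255],[[0,0,0],[0,0,0],255],[[0,0,0],[0,0,0],255],[[0,0,0],[0,0,0],255],[[0,0,0],[0,0,0],255],[[0,0,0],[0,0,0],255],[[0,0,0],[0,0,0],255]]' 40
```

```text
clock: 4.9
ee_pos: [0.5203, 0.0287, 0.0028]
eef_rot: [0.579, -0.408, 0.406, -0.578]
wrist_force: [-0.5, -0.9, -0.5]
finger_gap: 0.0559
clock: 5.57
ee_pos: [0.5222, 0.0283, 0.0051]
eef_rot: [-0.578, 0.406, -0.407, 0.578]
wrist_force: [-0.0, -1.8, 1.0]
finger_gap: 0.0256
```

The knob is gripped at 25.6 mm. Now I'll pull.

```bash
python3 -m crank '[[[0,0,-0.02],[0,0,0],255],[[0,0,-0.02],[0,0,0],255],[[0,0,-0.02],[0,0,0],255],[[0,0,-0.02],[0,0,0],255],[[0,0,-0.02],[0,0,0],255],[[0,0,-0.02],[0,0,0],255],[[0,0,-0.008],[0,0,0],255],[[0,0,-0.004],[0,0,0],255],[[0,0,0],[0,0,0],255],[[0,0,0],[0,0,0],255]]' 40
```

```text
clock: 6.4
ee_pos: [0.4891, 0.0163, 0.0052]
eef_rot: [-0.575, 0.405, -0.41, 0.581]
wrist_force: [11.7, 3.8, -7.2]
finger_gap: 0.0254
```

```bash
python3 -m crank '[[[0,0,-0.007],[0,0,0],255],[[0,0,-0.007],[0,0,0],255],[[0,0,0],[0,0,0],255],[[0,0,0],[0,0,0],255]]' 40
python3 - <<'E'
from h import *
for n,b in(("side",(150,220,270,370)),("wrist",(100,400,150,490))):
    i=bot.grab_frame(n)[b[0]:b[1],b[2]:b[3]];cv2.imwrite(f"pics/out_{n}.png",cv2.resize(i,(400,int(400*i.shape[0]/i.shape[1]))))
a,b=[cv2.imread(f"pics/out_{n}.png") for n in("side","wrist")]
a=np.vstack([a,np.zeros((b.shape[0]-a.shape[0],400,3),np.uint8)]);cv2.imwrite("pics/out.png",np.hstack([a,b]))
E
```

```text
clock: 6.73
ee_pos: [0.4893, 0.0164, 0.0053]
eef_rot: [-0.573, 0.403, -0.412, 0.583]
wrist_force: [20.2, 10.0, -16.7]
finger_gap: 0.0253
```

View pics/out.png

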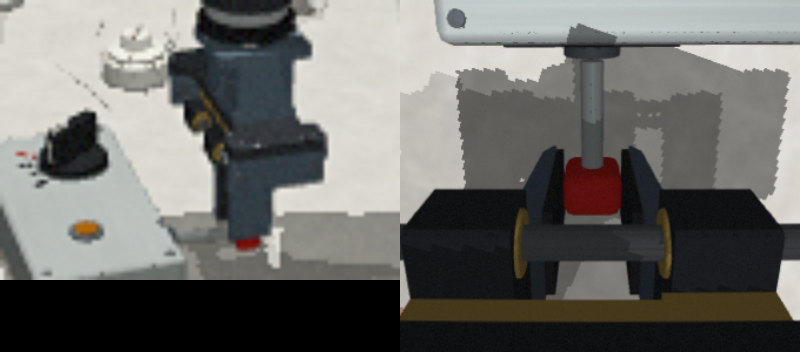

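The knob is held and the rod is fully extended: pulling further raised the force with no movement, so it's at the stop. Now I'll push it home.

```bash
python3 -m crank '[[[0,0,0.02],[0,0,0],255],[[0,0,0.02],[0,0,0],255],[[0,0,0.02],[0,0,0],255],[[0,0,0.02],[0,0,0],255],[[0,0,0.02],[0,0,0],255],[[0,0,0.02],[0,0,0],255],[[0,0,0.02],[0,0,0],255],[[0,0,0.014],[0,0,0],255],[[0,0,0.007],[0,0,0],255],[[0,0,0],[0,0,0],255],[[0,0,0],[0,0,0],255]]' 40
```

```text
clock: 7.75
ee_pos: [0.5225, 0.0285, 0.005]
eef_rot: [0.581, -0.408, 0.405, -0.576]
wrist_force: [-4.6, -9.2, 12.5]
finger_gap: 0.0256
```

The position is the same as at the start and it presses on the home stop. I'll release it and rise.

```bash
python3 -m crank '[[[0,0,-0.012],[0,0,0],255],[[0,0,0],[0,0,0],120],[[0,0,0],[0,0,0],90],[[0,0,0],[0,0,0],90],[[0,0,0],[0,0,0],90],[[0,0,0],[0,0,0],90],[[0,-0.05,0],[0,0,0],90],[[0,-0.1,0],[0,0,0],0],[[0,-0.12,0],[0,0,0],0],[[0,-0.12,0],[0,0,0],0],[[0,-0.12,0],[0,0,0],0],[[0,-0.06,0],[0,0,0],0]]'
python3 -m crank '[[[0,0,0],[0,-0.8,0],0],[[0,0,0],[0,-0.8,0],0],[[0,0,0],[0,-0.8,0],0],[[0,0,0],[0,-0.8,0],0],[[0,0,0],[0,0,0],0]]'
cat >> h.py <<'E'
def pose(yaw,tilt,gp,back=0.,off=.049):
    f=np.array([np.cos(yaw),np.sin(yaw),0]);u=np.array([0,0,1.])
    Y=-np.cos(tilt)*u+np.sin(tilt)*f;Z=np.cos(tilt)*f+np.sin(tilt)*u;X=np.cross(Y,Z)
    return np.array(gp)+(off-back)*Y,np.c_[X,Y,Z]
E
python3 - <<'E'
from h import *
go(*pose(.6,.4,[.633,-.0537,.0965],.08)); print(bot.observe()['qpos'])
w=bot.grab_frame("wrist");cv2.imwrite("pics/w4.png",w)
E
```

```text
clock: 8.75
ee_pos: [0.5245, 0.0293, 0.1803]
eef_rot: [-0.577, 0.405, -0.408, 0.58]
wrist_force: [0.9, -0.2, -0.3]
finger_gap: 0.0893
clock: 9.17
ee_pos: [0.5224, 0.0292, 0.1756]
eef_rot: [0.626, -0.329, 0.329, -0.626]
wrist_force: [0.9, 0.7, -1.3]
finger_gap: 0.0913
tool axes cols
 [[ 0.5664 -0.0006  0.8241]
 [-0.8241  0.0002  0.5664]
 [-0.0005 -1.     -0.0004]] pos [0.5224 0.0292 0.1756]
shift units [0.4366 0.1683 0.1072] turn units [ 5.005   0.0255 -0.012 ]
[0.0337 0.2397 1.6828 0.0003 1.2198 1.0022]
```

View pics/w4.png

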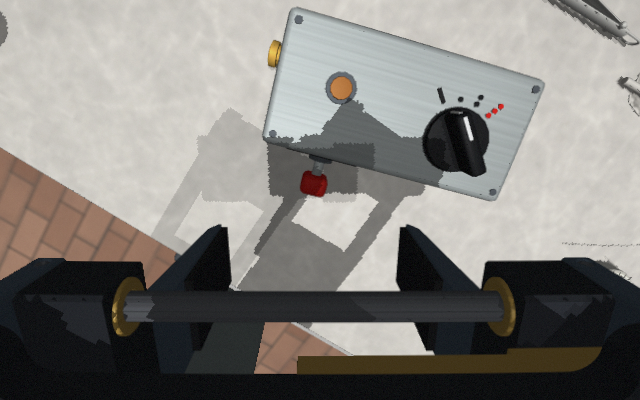

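The wrist view shows the knob home at (314,183) and the dial pointer at (463,125), on rest. Next I'll tilt and go to the hover pose.

```bash
python3 -m crank '[[[0,0,0],[1,0,0],0],[[0,0,0],[1,0,0],0],[[0,0,0],[1,0,0],0],[[0,0,0],[1,0,0],0],[[0,0,0],[1,0,0],0],[[0,0,0],[0,0,0],0]]'
python3 - <<'E'
from h import *
go(*pose(.6,.4,[.633,-.0537,.0965],.08)); print(bot.observe()['qpos'])
E
```

```text
clock: 9.72
ee_pos: [0.5187, 0.0282, 0.174]
eef_rot: [-0.488, 0.26, -0.389, 0.737]
wrist_force: [-0.8, -0.4, -0.3]
finger_gap: 0.0911
tool axes cols
 [[ 0.5624  0.3183  0.7632]
 [-0.8269  0.2208  0.5172]
 [-0.0039 -0.9219  0.3874]] pos [0.5187 0.0282 0.174 ]
shift units [0.4408 0.1958 0.0492] turn units [ 0.0272 -0.0505 -0.0316]
[-0.1626  0.0752  1.9709  0.3712  0.8374  0.5974]
```

```bash
python3 -m crank '[[[0.11,0,0.012],[0,0,0],0],[[0.11,0,0.012],[0,0,0],0],[[0.11,0,0.012],[0,0,0],0],[[0.11,0,0.012],[0,0,0],0],[[0,0.1,0],[0,0,0],0],[[0,0.09,0],[0,0,0],0],[[0,0,0],[0,0,0],0],[[0,0,0],[0,0,0],0]]'
python3 - <<'E'
from h import *
go(*pose(.6,.4,[.633,-.0537,.0965])); print(bot.observe()['qpos'])
w=bot.grab_frame("wrist");cv2.imwrite("pics/w5.png",w)
E
```

```text
clock: 10.38
ee_pos: [0.6262, -0.0591, 0.1275]
eef_rot: [-0.489, 0.259, -0.387, 0.737]
wrist_force: [-0.1, -0.2, 1.4]
finger_gap: 0.0914
tool axes cols
 [[ 0.5659  0.3171  0.7611]
 [-0.8245  0.2213  0.5208]
 [-0.0033 -0.9222  0.3866]] pos [ 0.6262 -0.0591  0.1275]
shift units [-0.001   0.2698 -0.0127] turn units [ 0.0379  0.0014 -0.0447]
[-0.2933  0.3101  1.7921  0.4233  0.8313  0.4216]
```

View pics/w5.png

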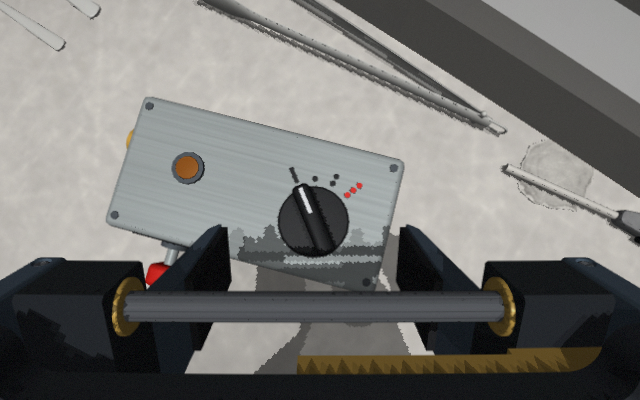

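The bar sits centred between the fingers, with the dial at (314,220). I'll descend.

```bash
python3 -m crank '[[[0,0.07,-0.006],[0,0,0],0],[[0,0.07,-0.006],[0,0,0],0],[[0,0.05,0],[0,0,0],0],[[0,0.04,0],[0,0,0],0],[[0,0,0],[0,0,0],0]]'
python3 -m crank '[[[0,0.02,0],[0,0,0],0],[[0,0.018,0],[0,0,0],0],[[0,0,0],[0,0,0],0],[[0,0,0],[0,0,0],0]]'
python3 - <<'E'
from h import *
go(*pose(.6,.4,[.633,-.0537,.0965]))
E
```

```text
clock: 10.85
ee_pos: [0.6458, -0.0459, 0.0635]
eef_rot: [-0.489, 0.258, -0.388, 0.737]
wrist_force: [-0.9, -0.2, -0.6]
finger_gap: 0.0912
clock: 11.18
ee_pos: [0.6498, -0.0441, 0.054]
eef_rot: [-0.489, 0.257, -0.389, 0.737]
wrist_force: [-0.5, -0.1, -0.0]
finger_gap: 0.0911
tool axes cols
 [[ 0.5654  0.3217  0.7595]
 [-0.8248  0.22    0.5209]
 [ 0.0005 -0.9209  0.3898]] pos [ 0.6498 -0.0441  0.054 ]
shift units [-0.0054  0.0077 -0.0039] turn units [-0.0049  0.0134  0.0011]
```

```bash
python3 -m crank '[[[0,0,0],[0,0,0],255],[[0,0,0],[0,0,0],255],[[0,0,0],[0,0,0],255],[[0,0,0],[0,0,0],255],[[0,0,0],[0,0,0],255],[[0,0,0],[0,0,0],255],[[0,0,0],[0,0,0],255],[[0,0,0],[0,0,0],255],[[0,0,0],[0,0,0],255],[[0,0,0],[0,0,0],255],[[0,0,0],[0,0,0],255],[[0,0,0],[0,0,0],255]]' 55
python3 -m crank '[[[0,0,0],[0,0,0],255],[[0,0,0],[0,0,0],255],[[0,0,0],[0,0,0],255],[[0,0,0],[0,0,0],255]]' 55
python3 - <<'E'
from h import *
T=tcp();print(T, np.arctan2(T[1,2],T[0,2]))
gp=T[:3,3]-.049*T[:3,1];print('grasp',gp,bot.observe()['torque'])
w=bot.grab_frame("wrist");cv2.imwrite("pics/w6.png",w)
E
```

```text
clock: 12.18
ee_pos: [0.6489, -0.043, 0.0532]
eef_rot: [-0.489, 0.258, -0.388, 0.738]
wrist_force: [0.3, 6.2, -0.9]
finger_gap: 0.0139
clock: 12.52
ee_pos: [0.649, -0.043, 0.0532]
eef_rot: [-0.489, 0.258, -0.388, 0.738]
wrist_force: [-0.2, 6.0, -0.3]
finger_gap: 0.0137
[[ 0.5661  0.3196  0.7599  0.649 ]
 [-0.8243  0.2217  0.5209 -0.043 ]
 [-0.002  -0.9212  0.389   0.0532]
 [ 0.      0.      0.      1.    ]] 0.600914648437362
grasp [ 0.6333 -0.0539  0.0983] [0.7158 0.2588 0.3828]
```

View pics/w6.png

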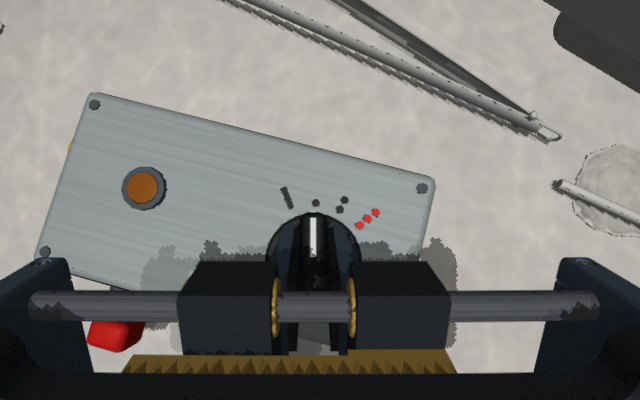

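The bar is flat in the pads (13.7 mm), with the pointer at the first dot. I'll turn about the vertical dial axis, 0.75 rad first.

```bash
python3 -m crank '[[[0.004,0,0],[0,0.72,-0.304],255],[[0.004,0,0],[0,0.72,-0.304],255],[[0.004,0,0],[0,0.72,-0.304],255],[[0.004,0,0],[0,0.72,-0.304],255],[[0.004,0,0],[0,0.72,-0.304],255],[[0.004,0,0],[0,0.72,-0.304],255],[[0.004,0,0],[0,0.72,-0.304],255],[[0.004,0,0],[0,0.72,-0.304],255],[[0.004,0,0],[0,0.72,-0.304],255],[[0.004,0,0],[0,0.72,-0.304],255],[[0.004,0,0],[0,0.72,-0.304],255],[[0.004,0,0],[0,0.72,-0.304],255]]' 60
python3 - <<'E'
from h import *
T=tcp();print(T, np.arctan2(T[1,2],T[0,2]))
gp=T[:3,3]-.049*T[:3,1];print('grasp',gp,bot.observe()['torque'])
go(*pose(-.31,.4,[.633,-.0537,.0975]))
E
```

```text
clock: 13.57
ee_pos: [0.6522, -0.0572, 0.0531]
eef_rot: [0.36, -0.42, 0.632, -0.543]
wrist_force: [-4.2, 3.8, 0.8]
finger_gap: 0.0136
[[-0.1514  0.3835  0.911   0.6522]
 [-0.9885 -0.0584 -0.1397 -0.0572]
 [-0.0004 -0.9217  0.3879  0.0531]
 [ 0.      0.      0.      1.    ]] -0.1521511779348317
grasp [ 0.6334 -0.0544  0.0983] [0.7652 0.8799 0.4345]
tool axes cols
 [[-0.1514  0.3835  0.911 ]
 [-0.9885 -0.0584 -0.1397]
 [-0.0004 -0.9217  0.3879]] pos [ 0.6522 -0.0572  0.0531]
shift units [ 0.008   0.0014 -0.0031] turn units [ 0.0204  1.818  -0.7723]
```

```bash
python3 -m crank '[[[0.003,0,0],[0,0.62,-0.262],255],[[0.003,0,-0.001],[0,0.62,-0.262],255],[[0.003,0,-0.001],[0,0.62,-0.262],255],[[0,0,0],[0,0,0],255],[[0,0,0],[0,0,0],255],[[0,0,0],[0,0,0],255],[[0,0,0],[0,0,0],255]]' 60
python3 - <<'E'
from h import *
T=tcp();print('yaw',np.arctan2(T[1,2],T[0,2]))
gp=T[:3,3]-.049*T[:3,1];s=bot.observe();print('grasp',gp,s['torque'],s['wrist_force'],s['qpos'])
w=bot.grab_frame("wrist");cv2.imwrite("pics/w7.png",w)
E
```

```text
clock: 14.15
ee_pos: [0.6515, -0.0602, 0.0531]
eef_rot: [0.326, -0.447, 0.673, -0.491]
wrist_force: [-5.8, 2.4, 3.1]
finger_gap: 0.0135
yaw -0.3106350738387428
grasp [ 0.6334 -0.0544  0.0983] [0.4137 0.9705 0.2468] [-5.8081  2.358   3.1103] [-0.0539  0.3765  1.9162 -0.2182  0.4712  2.0032]
```

View pics/w7.png

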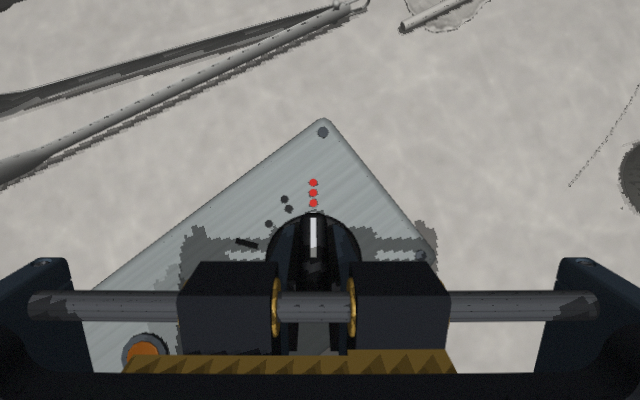

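The pointer lines up with the three red dots at column 313. I've used all 12 views, so the last check is numeric: the knob and bystanders before and after, in the side picture. Then I'll hand in.

Run:
```python
from h import *
a=cv2.imread("pics/side0.png").astype(int);b=bot.grab_frame("side").astype(int)
def red(i,r):
    i=i[r[0]:r[1],r[2]:r[3]];m=(i[...,2]>120)&(i[...,1]<70)&(i[...,0]<70);y,x=np.nonzero(m);return len(x),x.mean()+r[2],y.mean()+r[0]
R_={'knob':(195,225,308,335)}
print(red(a,R_['knob']),red(b,R_['knob']))
for n,r in dict(mill=(235,295,285,318),spice_b=(255,305,325,355),timer=(152,172,292,315),spice_a=(142,172,325,345)).items():
    print(n,np.abs(a-b)[r[0]:r[1],r[2]:r[3]].mean())
s=bot.observe();print(s['clock'],s['finger_gap'])
```

```text
(47, np.float64(320.70212765957444), np.float64(208.08510638297872)) (49, np.float64(320.7755102040816), np.float64(208.22448979591837))
mill 2.721212121212121
spice_b 2.0006666666666666
timer 118.27536231884058
spice_a 2.2344444444444442
14.25 0.013321252094467181
```

The knob is home at its original pixel. The timer is probably just hidden by the gripper in the side view, so I'll check it from the top.

Run:
```python
from h import *
a=cv2.imread("pics/top0.png").astype(int);b=bot.grab_frame("top").astype(int)
for n,r in dict(timer=(180,208,430,462),spice_a=(222,245,436,466),mill=(188,214,176,212)).items(): print(n,np.abs(a-b)[r[0]:r[1],r[2]:r[3]].mean())
T=tcp();print(np.arctan2(T[1,2],T[0,2])); bot.job_done()
```

```text
timer 9.844866071428571
spice_a 7.834299516908213
mill 7.989316239316239
-0.31069196033250734
the job is handed in; nothing more can be done
```

The drill is done and handed in at about 14.3 s: the purge knob went out and home, and the dial is held at the third mark.

- **Purge knob:** I pulled it about 35 mm, until further pulling only raised the force (about 23 N, no movement). I then pushed it home against its stop. In the last side picture it sits within 0.2 px of where it started.
- **Dial:** I turned it clockwise and it is still gripped at 60 N. The tool's yaw of −0.311 rad puts the dial at about 1.30 rad, and the wrist picture shows the pointer on the three red dots.
- **First grasp:** It closed on nothing, just above the knob, because the finger ends appeared to be about 30 mm short of the reported TCP. I re-gripped lower and allowed for that offset from then on.
- **Other things on the bench:** The mill and both spice jars match their first side-view patches (difference of about 2 grey levels). The timer was 118 off in the side view, probably because the gripper was in the way. From the top, the timer, mill and `spice_a` differed by 8–10 levels. That is more than in the side view, but it was about the same for all three, so I took it as lighting or noise rather than movement. I had used all 12 picture views by then, so I did not confirm this by eye.

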